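# Hang the portion ladles back on the rail

### The arm

A 7-joint arm with a two-finger parallel gripper is mounted at the origin on the work surface. World frame = base frame: x ahead of the robot, y to its left, z up, the work surface at z = 0. Lengths are in m, angles in rad, forces in N, time in s.
With the tool pointing down it reaches from about 0.4 to 0.85 m from the base axis. Payload 6.9 kg.
Tool frame: the origin (TCP) lies at the very end of the fingers, on their centre line; the grasp point (between the pads) lies 19 mm behind it; z points along the fingers, y is the line along which they close (so a half turn about z gives the same grasp; the last joint's range is limited). The gripper opens to 85 mm and grips with 20 to 120 N. Pads are 22 mm wide; open, the fingers measure 114 mm over their backs; the gripper's body (76 mm by 85 mm) begins 54 mm behind the grasp point. The pads swing forward as they close: fully open they stand 13 mm farther back than shut.
Start: joints at [-1.139, 0.507, -0.238, 1.5, 0.126, 1.149, -0.155], TCP at [0.201, 0.592, 0.231] pointing down, gripper open.
Joint ranges: [-3.08, 3.08], [-0.24, 2.05], [-1.43, 1.35], [0, 2.5], [-1.52, 4.66], [0.17, 1.96], [-2.89, 2.89]. Speed limits (rad/s): [2.39, 2.39, 3.14, 3.14, 3.14, 3.14, 3.14].

### API

Orientations are given as a unit quaternion [x, y, z, w].
In Python, from station import ctrl gives the robot as it stands. Calls block until the motion is done:
- ctrl.move_ptp(position, orientation): joint-space move of the TCP to a pose.
- ctrl.move_linear(position, rate=0.15, attitude=None): straight line of the TCP; attitude=None keeps the orientation; rate is the mean speed in m/s.
- ctrl.move_joints(angles): joint-space move.
- ctrl.move_gripper(opening, f_grip=None): finger opening in m; f_grip is the grip in N (None keeps the last); returns when the fingers have stopped.
- ctrl.wait(seconds).
- ctrl.ik(position, orientation): joint angles nearest the present ones, or None.
- ctrl.sense(): the state.
- ctrl.snapshot(name): name is "scene" or "top" or "wrist"; returns the picture (384x512x3 uint8, red, green, blue); there is no depth.
- ctrl.camera_info(name): a dict with "mtx" (3x3 intrinsics, pixels), "T" (4x4, takes a point from camera to world coordinates). Camera axes: x right, y down, z forward; pixel columns grow to the right and rows downward; lengths in m; the calibration is good to about 2 mm. A picture is of the moment at which its call begins: read the wrist's pose just before it. camera_info takes no time and is no camera call; for the wrist camera it gives the pose at the moment of the call.
A pose or a line that the arm cannot do raises ctrl.IKError and nothing moves.
- ctrl.sign_off(): hands the job in; it is judged then, once.
The state is a dict: "clock": time; "joint_pos": joint angles; "joint_vel": joint speeds; "tau": joint torques, N m; "ee_pos": TCP position; "tcp_rot": TCP orientation; "contact_force": force on the tool from outside, world axes, zero at the start; "moment": the same for the moment, N m; "grip_width": finger opening in m; "finger_force": force on a finger pad.
Only numpy, scipy, OpenCV 4.12 (cv2) and the standard library are available. Lean on these libraries where they do the work, as an engineer would, in place of code of your own. Each camera call takes 0.05 s, during which the arm holds its last target. There are 200 camera calls.

### The job

Tip the yellow keeper bar of the hanging rail back, away from the robot, until it springs open; then hang each clean coloured ladle from the drying mat by its hook on the rail, straight above the drip coaster of its own colour, in the gap between the grey ladles already hanging there and without dislodging them or leaving a ladle askew. When all the coloured ladles are hung, tip the keeper bar towards the robot again so that it springs shut, let the ladles come to rest, and leave the meal boxes and pepper mill where they are.

Things in the scene. Friction and masses are not known exactly. Their poses are not given: they have to be found in the camera images.
- rail_mid (a point): Middle of the fixed rail's round steel bar: 10 mm thick, 400 mm long along y, centre 150 mm above the counter, posts at y = +-200 mm. x is level, across the bar, away from the robot. Grey ladles hang at about y = -165, -55, 55, 165 mm; the empty gaps are at y = -110, 0, 110 mm, where a 44 mm cup has about 11 mm to spare on either side.
- keeper (a joint): Spring-hinged yellow keeper bar over the rail. 0 = shut (leaning 0.6 rad from vertical towards the robot, over the hooks), 1.2 rad = open (leaning 0.6 rad away from the robot). Bistable: a spring pushes it from upright (0.6 rad) to the nearer stop; pushing the bar takes 2 to 3 N.
- keeper_hinge (a point): Point on the keeper's hinge line, half-way along: 45 mm beyond the rail's bar (+x of rail_mid) and level with it. Same axes as rail_mid; the hinge line is y.
- keeper_end_left (a point): Centre of the left free end of the yellow keeper bar (y = +235 mm along the rail), which stands out beyond the post and can be pushed there. The bar is 10 x 10 mm in section, 500 mm long, its centre 65 mm from the hinge line (about 54 mm above the rail's centre at either stop, 65 mm when upright).
- keeper_end_right (a point): Centre of the right free end of the yellow keeper bar (y = -235 mm along the rail), which stands out beyond the post and can be pushed there. The bar is 10 x 10 mm in section, 500 mm long, its centre 65 mm from the hinge line (about 54 mm above the rail's centre at either stop, 65 mm when upright).
- red_mid (a point): Half-way up the red-handled ladle, 85 mm above its underside, on the axis of its upright flat handle (10 mm in x, 16 mm in y, top 170 mm above the underside; z up along it). Absent in some starts. Grip the handle across its 10 mm (along x) near the top. Hung on the rail this point is 15 mm in front (-x) of the rail's centre and 131 mm above the counter, the underside 46 mm.
- red: The red ladle, about 160 g, standing on its steel cup (44 mm across, 34 high): origin at the cup's underside centre, 20 mm to +x of the handle's axis; axes as red_mid. The rest hook is on the handle's +x side, 16 mm wide, open downwards: roof-shaped throat 20 mm wide, peak 110 mm above the underside and 15 mm from the handle's axis; top 116 mm, lip down to 75 mm above the underside, its far face 31 mm from the handle's axis.
- coaster_red: Red round drip coaster, 52 mm across, 4 mm thick, fixed on the counter; origin at its underside's centre, straight below the bar's centre line, at the middle of the gap meant for the red ladle; axes as rail_mid. Which gap has which colour changes from start to start.
- green_mid (a point): Half-way up the green-handled ladle, 85 mm above its underside, on the axis of its upright flat handle (10 mm in x, 16 mm in y, top 170 mm above the underside; z up along it). Absent in some starts. Grip the handle across its 10 mm (along x) near the top. Hung on the rail this point is 15 mm in front (-x) of the rail's centre and 131 mm above the counter, the underside 46 mm.
- green: The green ladle, about 160 g, standing on its steel cup (44 mm across, 34 high): origin at the cup's underside centre, 20 mm to +x of the handle's axis; axes as green_mid. The rest hook is on the handle's +x side, 16 mm wide, open downwards: roof-shaped throat 20 mm wide, peak 110 mm above the underside and 15 mm from the handle's axis; top 116 mm, lip down to 75 mm above the underside, its far face 31 mm from the handle's axis.
- coaster_green: Green round drip coaster, 52 mm across, 4 mm thick, fixed on the counter; origin at its underside's centre, straight below the bar's centre line, at the middle of the gap meant for the green ladle; axes as rail_mid. Which gap has which colour changes from start to start.
- blue_mid (a point): Half-way up the blue-handled ladle, 85 mm above its underside, on the axis of its upright flat handle (10 mm in x, 16 mm in y, top 170 mm above the underside; z up along it). Absent in some starts. Grip the handle across its 10 mm (along x) near the top. Hung on the rail this point is 15 mm in front (-x) of the rail's centre and 131 mm above the counter, the underside 46 mm.
- blue: The blue ladle, about 160 g, standing on its steel cup (44 mm across, 34 high): origin at the cup's underside centre, 20 mm to +x of the handle's axis; axes as blue_mid. The rest hook is on the handle's +x side, 16 mm wide, open downwards: roof-shaped throat 20 mm wide, peak 110 mm above the underside and 15 mm from the handle's axis; top 116 mm, lip down to 75 mm above the underside, its far face 31 mm from the handle's axis.
- coaster_blue: Blue round drip coaster, 52 mm across, 4 mm thick, fixed on the counter; origin at its underside's centre, straight below the bar's centre line, at the middle of the gap meant for the blue ladle; axes as rail_mid. Which gap has which colour changes from start to start.
- grey0_mid (a point): Grey-handled ladle number 0 of 4, same handle and hook as the coloured ones, already hanging loose on the rail; point at the same place on its handle (85 mm above its underside). Cup 44 mm across. Leave it hanging.
- grey1_mid (a point): Grey-handled ladle number 1 of 4, same handle and hook as the coloured ones, already hanging loose on the rail; point at the same place on its handle (85 mm above its underside). Cup 44 mm across. Leave it hanging.
- grey2_mid (a point): Grey-handled ladle number 2 of 4, same handle and hook as the coloured ones, already hanging loose on the rail; point at the same place on its handle (85 mm above its underside). Cup 44 mm across. Leave it hanging.
- grey3_mid (a point): Grey-handled ladle number 3 of 4, same handle and hook as the coloured ones, already hanging loose on the rail; point at the same place on its handle (85 mm above its underside). Cup 44 mm across. Leave it hanging.
- mealbox_a: Glass meal box with an orange lid, 158 x 113 mm, 60 mm high; origin at the centre of its underside. Not part of the job.
- mealbox_b: Glass meal box with a white lid, 158 x 113 mm, 60 mm high; origin at the centre of its underside. Not part of the job.
- pepper_mill: Wooden pepper mill, 52 mm across, 130 mm high; origin at the centre of its underside. Not part of the job.
Mind the look-alikes: they are no part of the job. What is shaped like the green but pink or purple is not meant.

How it is judged:
By the outcome, as a careful person would: the job done as asked, in the order asked, and still so for the second after the job is handed in, with the robot touching nothing.
Of red, green, blue only 2 to 3 are there at a start; the rules pass over those that are not, and their reading is None.
At some moment in a run one of red, green, blue may be knocked a few centimetres aside while the robot is not near it.
It also fails if it takes over 210 s, if anything falls off the work surface, if the arm or the gripper's body presses on something with over 40 N, if the wrist force passes 120 N, or if a joint passes its speed limit or range.

## Working session

There is one attempt and no reset: what is moved stays moved. The work goes in short steps, each a Python script; the robot and the scene stay as the last script left them, time stands still between calls to the robot, and variables do not carry over. Pictures are saved under pics/ and viewed, at most 17 in all, crops included, and the job is handed in when it is done.

```bash
mkdir -p pics; ls; python3 - <<'E'
from station import ctrl
import cv2,numpy as np
np.set_printoptions(precision=4,suppress=True)
for n in ("scene","top"):
    i=ctrl.snapshot(n); cv2.imwrite(f"pics/{n}0.png",i[:,:,::-1]); c=ctrl.camera_info(n); print(n,c["mtx"],c["T"])
s=ctrl.sense(); print(s)
E
```

```text
pics
scene [[373.042    0.     253.1617]
 [  0.     373.042  193.0206]
 [  0.       0.       1.    ]] [[-0.4423  0.7212 -0.5332  1.0445]
 [ 0.8969  0.354  -0.2652  0.2484]
 [-0.0025 -0.5955 -0.8034  0.9851]
 [ 0.      0.      0.      1.    ]]
top [[414.3438   0.     251.1574]
 [  0.     414.3438 188.8964]
 [  0.       0.       1.    ]] [[-0.0088 -0.9884  0.1514  0.3235]
 [-0.9999  0.0068 -0.0137  0.0022]
 [ 0.0125 -0.1515 -0.9884  1.2741]
 [ 0.      0.      0.      1.    ]]
{'clock': 0.1, 'joint_pos': array([-1.1385,  0.5082, -0.2375,  1.501 ,  0.1257,  1.1489, -0.1548]), 'joint_vel': array([ 0.0001, -0.0022, -0.0016, -0.0005, -0.0002,  0.001 , -0.0008]), 'tau': array([ -0.0053, -62.184 ,  -2.1952, -25.0207,   0.0123,   0.0078,
        -0.    ]), 'ee_pos': array([0.2006, 0.5915, 0.2305]), 'tcp_rot': array([ 0.1627,  0.9867, -0.0008, -0.0001]), 'contact_force': array([-0.6629,  0.8602,  0.51  ]), 'moment': array([-0.0307,  0.0508,  0.0142]), 'finger_force': 0.0, 'grip_width': 0.08546034835371091}
```

View pics/scene0.png

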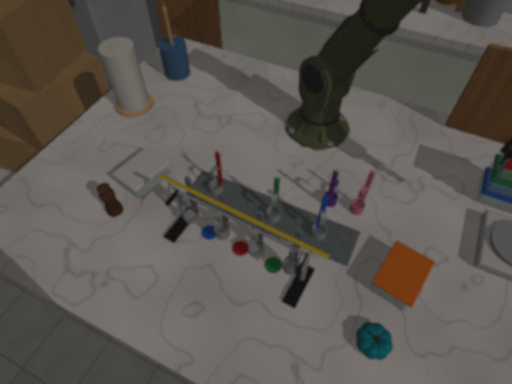

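View pics/top0.png

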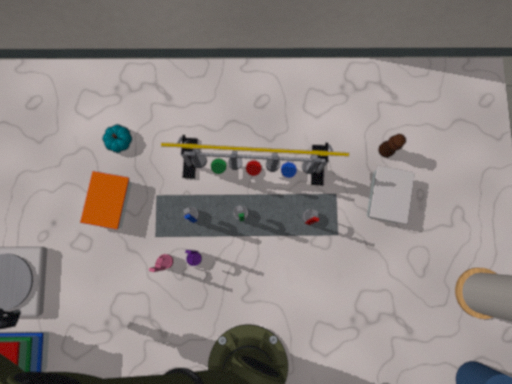

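The scene view (from behind the rail) shows the yellow keeper from (157,175) to (327,255), and the coasters blue (209,232), red (240,248), green (273,264). In the top view the coloured ladles stand on the mat at blue (190,214), green (240,212) and red (311,216), and the coasters are green (219,166), red (254,168), blue (289,170). The pink and purple decoys are at (162,263) and (194,257).

```bash
cat > h.py <<'E'
from station import ctrl
import cv2,numpy as np
from scipy.spatial.transform import Rotation as R
np.set_printoptions(precision=4,suppress=True)
HUE={'red':[(0,6),(174,180)],'green':[(45,80)],'blue':[(105,125)],'yellow':[(22,32)]}
def mask(img,c,s=120,v=50):
    h=cv2.cvtColor(img,cv2.COLOR_RGB2HSV); m=np.zeros(h.shape[:2],np.uint8)
    for a,b in HUE[c]: m|=cv2.inRange(h,(a,s,v),(b,255,255))
    return m
def blobs(m,amin=6):
    n,l,st,c=cv2.connectedComponentsWithStats(m)
    return [(st[i],c[i],np.argwhere(l==i)[:,::-1]) for i in range(1,n) if st[i][4]>=amin]
def ray(cam,uv,z=None):
    K,T=cam["mtx"],cam["T"]; d=T[:3,:3]@np.linalg.solve(K,[uv[0],uv[1],1.]); o=T[:3,3]
    return o+d*(z-o[2])/d[2] if z is not None else (o,d)
def tri(c1,u1,c2,u2):
    o1,d1=ray(c1,u1);o2,d2=ray(c2,u2)
    s=np.linalg.lstsq(np.c_[d1,-d2],o2-o1,rcond=None)[0]; a,b=o1+s[0]*d1,o2+s[1]*d2
    return (a+b)/2,np.linalg.norm(a-b)
def down(yaw):  # tool down, closing axis (tool y) at angle yaw+90deg ... tool x along yaw
    return (R.from_euler('z',yaw)*R.from_euler('x',np.pi)).as_quat()
E
python3 - <<'E'
from h import *
cs=ctrl.camera_info("scene");ct=ctrl.camera_info("top")
S=cv2.imread("pics/scene0.png")[:,:,::-1].copy();T=cv2.imread("pics/top0.png")[:,:,::-1].copy()
for c in HUE:
    for n,I,C in(("top",T,ct),("scene",S,cs)):
        for st,ce,p in blobs(mask(I,c)):
            if n=="top" and not(60<st[0]<440 and st[1]<250): continue
            if n=="scene" and (st[0]>400 or st[1]<110): continue
            e=p[np.argmin(p[:,0])],p[np.argmax(p[:,0])]
            print(n,c,st,ce,"z.004",ray(C,ce,.004)[:2],"z.17",ray(C,ce,.17)[:2],"topmost",p[p[:,1].argmin()], "ends",e[0],e[1])
for y in (-1,1):
  pass
E
```

```text
top red [246 161  15  15 176] [253.2386 167.7045] z.004 [ 0.5851 -0.0224] z.17 [ 0.5509 -0.0192] topmost [250 161] ends [246 167] [260 165]
top red [306 217  13   8  66] [312.0303 220.3333] z.004 [ 0.4191 -0.2015] z.17 [ 0.4066 -0.1748] topmost [313 217] ends [306 221] [318 218]
scene red [216 152   4  16  45] [217.7111 159.2222] z.004 [ 0.3158 -0.2526] z.17 [ 0.4391 -0.1678] topmost [216 152] ends [216 152] [219 156]
scene red [218 169   5  16  49] [219.8163 177.0408] z.004 [ 0.3828 -0.2065] z.17 [ 0.4947 -0.1296] topmost [220 169] ends [218 171] [222 179]
scene red [233 241  15  14 169] [240.0828 247.7396] z.004 [ 0.5908 -0.0212] z.17 [0.6676 0.0244] topmost [240 241] ends [233 245] [247 245]
top green [212 159  14  14 152] [218.1645 165.7566] z.004 [0.592  0.0871] z.17 [0.5569 0.076 ] topmost [218 159] ends [212 163] [225 164]
top green [239 214   5   7  28] [241.2143 216.4643] z.004 [0.4327 0.0159] z.17 [0.4184 0.0141] topmost [239 214] ends [239 214] [243 214]
scene green [275 179   3  13  30] [276.1    184.9667] z.004 [ 0.3299 -0.0218] z.17 [0.4508 0.0239] topmost [276 179] end
[... 442 characters left out ...]
blue [321 195   9  15  79] [324.7468 201.5949] z.004 [0.3227 0.1464] z.17 [0.4448 0.1636] topmost [325 195] ends [321 207] [329 197]
scene blue [317 216   4  12  32] [318.25   222.5312] z.004 [0.4066 0.1553] z.17 [0.5145 0.171 ] topmost [319 216] ends [317 220] [320 225]
scene blue [202 226  13  13 132] [208.2576 232.0379] z.004 [ 0.5859 -0.1328] z.17 [ 0.6635 -0.0683] topmost [207 226] ends [202 231] [214 233]
top yellow [161 143 188  14 724] [254.0787 149.0345] z.004 [ 0.645  -0.0257] z.17 [ 0.603 -0.022] topmost [162 143] ends [161 144] [348 153]
scene yellow [158 174 171  84 869] [246.8849 217.1761] z.004 [ 0.4863 -0.0516] z.17 [ 0.5807 -0.0008] topmost [158 174] ends [158 174] [328 254]
```

```bash
python3 - <<'E'
from h import *
cs=ctrl.camera_info("scene");ct=ctrl.camera_info("top")
for a,b in(((162.5,145),(158.5,175.5)),((347,153.5),(327.5,254))):
    pass
print("right?",tri(ct,(347.5,153.5),cs,(158.5,176)),"left?",tri(ct,(162,145),cs,(327.5,254)))
q=down(-.062)
for i,y in enumerate((.12,-.14)):
    p=[.43,y,.47]
    try: ctrl.move_ptp(p,q)
    except ctrl.IKError as e: print("ik",e); continue
    c=ctrl.camera_info("wrist"); I=ctrl.snapshot("wrist"); cv2.imwrite(f"pics/w{i}.png",I[:,:,::-1]); np.savez(f"w{i}.npz",**c)
    print(c["T"],c["mtx"][0],ctrl.sense()["joint_pos"])
a=cv2.imread("pics/w0.png");b=cv2.imread("pics/w1.png")
cv2.imwrite("pics/w01.png",cv2.resize(np.hstack([a,b]),(800,300),interpolation=cv2.INTER_AREA))
E
```

```text
right? (array([ 0.5825, -0.2708,  0.1952]), np.float64(0.0015207990890581586)) left? (array([0.6072, 0.2232, 0.202 ]), np.float64(0.0005440526237666845))
[[-0.0588 -0.9431 -0.3271  0.5137]
 [-0.9983  0.0558  0.0186  0.1166]
 [ 0.0007  0.3277 -0.9448  0.6122]
 [ 0.      0.      0.      1.    ]] [269.9196   0.     259.9254] [-0.7515  0.1231  0.505   1.4364 -0.0593  1.5981 -1.8818]
[[-0.0589 -0.9433 -0.3268  0.5144]
 [-0.9983  0.0556  0.0195 -0.1429]
 [-0.0002  0.3274 -0.9449  0.6124]
 [ 0.      0.      0.      1.    ]] [269.9196   0.     259.9254] [-0.3594  0.1561  0.7653  1.4261 -0.1083  1.603  -1.2333]
```

View pics/w01.png

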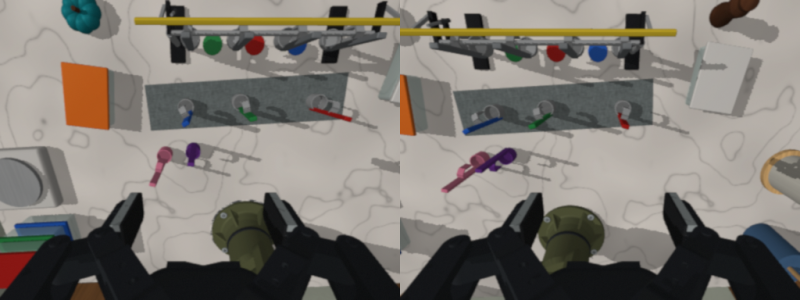

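```bash
cat >> h.py <<'E'
RM=np.array([.5877,-.0230]); RY=-.056
ex=np.array([np.cos(RY),np.sin(RY)]); ey=np.array([-ex[1],ex[0]])
def rail(x,y,z): return [*(RM+x*ex+y*ey),z]
E
python3 - <<'E'
from h import *
q=down(RY)
ctrl.move_gripper(0)
ctrl.move_ptp(rail(-.09,.237,.30),q)
ctrl.move_linear(rail(-.07,.237,.188))
print(ctrl.sense()["contact_force"])
for x in(-.01,.02,.04,.055,.062):
    ctrl.move_linear(rail(x,.237,.188),rate=.06); print(x,ctrl.sense()["contact_force"],ctrl.sense()["ee_pos"])
ctrl.move_linear(rail(-.07,.237,.188),rate=.1)
ctrl.move_linear(rail(-.09,.237,.30)); ctrl.move_gripper(.06)
for i,p in enumerate([rail(-.14,.14,.40),rail(-.14,0.02,.40),rail(-.14,-.14,.40)]):
    ctrl.move_ptp(p,q)
    c=ctrl.camera_info("wrist"); I=ctrl.snapshot("wrist"); cv2.imwrite(f"pics/v{i}.png",I[:,:,::-1]); np.savez(f"v{i}.npz",**c)
I=ctrl.snapshot("scene"); cv2.imwrite("pics/scene1.png",I[:,:,::-1])
a=[cv2.imread(f"pics/v{i}.png")[:290] for i in range(3)]+[I[110:400,100:,::-1]]
a=[cv2.resize(x,(400,290)) for x in a]
cv2.imwrite("pics/v.png",np.vstack([np.hstack(a[:2]),np.hstack(a[2:])]))
print(ctrl.sense()["clock"])
E
```

```text
[ 0.4277 -0.6111  0.4229]
-0.01 [ 0.9235 -0.4273  0.0023] [0.5907 0.2143 0.188 ]
0.02 [-0.8618 -0.1517 -0.5022] [0.6209 0.2123 0.1877]
0.04 [-0.8136 -0.4101  0.5621] [0.641  0.2112 0.1878]
0.055 [-0.235   0.1453 -0.1038] [0.6559 0.2104 0.1878]
0.062 [0.6472 0.4391 0.1919] [0.6629 0.2101 0.188 ]
14.4667
```

View pics/v.png

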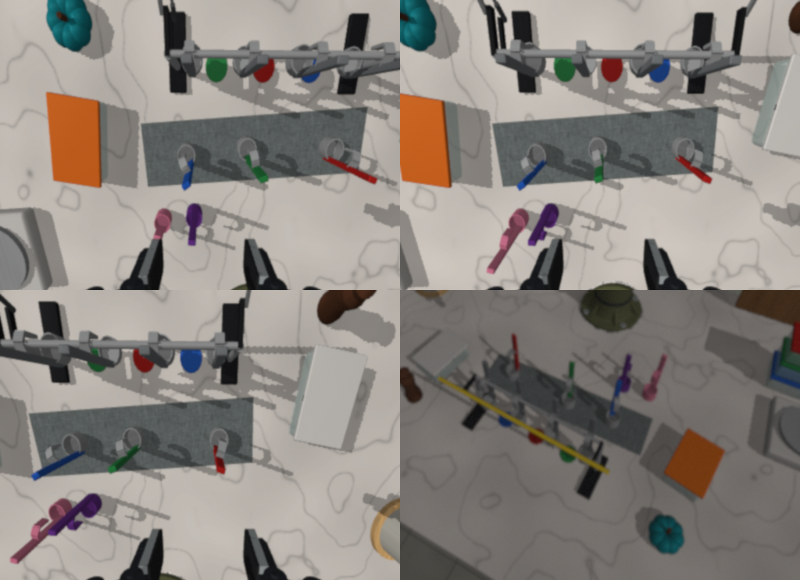

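Each wrist view shows its own ladle upright with the cup on the far (+x) side: blue in v0 near (186,165), green in v1 (598,160 of the montage), red in v2 (218,450). The keeper no longer lies over the hooks. In the scene crop it has moved to the far side.

```bash
python3 - <<'E'
from h import *
C=[dict(np.load(f"v{i}.npz")) for i in range(3)]
I=[cv2.imread(f"pics/v{i}.png")[:,:,::-1].copy() for i in range(3)]
for c in('red','green','blue'):
    A=np.zeros((3,3));b=np.zeros(3);px=[]
    for i in range(3):
        bl=[x for x in blobs(mask(I[i],c,100,40),8) if 140<x[1][1]<230 and 40<x[1][0]<500 and ray(C[i],x[1],.1)[0]>.3]
        P=np.vstack([x[2] for x in bl]) if bl else None
        if P is None: print(c,i,"none"); continue
        # principal axis ends
        m=P.mean(0);d=np.linalg.svd(P-m,full_matrices=False)[2][0];t=(P-m)@d
        mid=m+d*(t.min()+t.max())/2
        px.append((i,len(P),mid,m+d*t.min(),m+d*t.max()))
        o,D=ray(C[i],mid);D/=np.linalg.norm(D);M=np.eye(3)-np.outer(D,D);A+=M;b+=M@o
    X=np.linalg.solve(A,b);print(c,"handle mid-colour",X,"px",[(p[0],p[1],p[2].round(),p[3].round(),p[4].round()) for p in px])
crops=[]
for c,i,x,y in(('blue',0,237,165),('green',1,253,160),('red',2,280,160)):
    crops.append(cv2.resize(I[i][y-45:y+45,x-40:x+40,::-1],(260,292),interpolation=cv2.INTER_CUBIC))
cv2.imwrite("pics/crop.png",np.hstack(crops))
E
```

```text
red handle mid-colour [ 0.4129 -0.1835  0.1069] px [(0, 429, array([447., 169.]), array([413., 157.]), array([481., 181.])), (1, 338, array([375., 169.]), array([353., 156.]), array([397., 182.])), (2, 209, array([279., 170.]), array([273., 156.]), array([285., 184.]))]
green handle mid-colour [0.4248 0.0156 0.1088] px [(0, 258, array([327., 169.]), array([313., 157.]), array([341., 181.])), (1, 162, array([256., 168.]), array([259., 155.]), array([252., 182.])), (2, 289, array([158., 169.]), array([176., 157.]), array([139., 181.]))]
blue handle mid-colour [0.4225 0.1596 0.1048] px [(0, 239, array([241., 174.]), array([246., 159.]), array([236., 189.])), (1, 287, array([168., 174.]), array([186., 161.]), array([151., 188.])), (2, 445, array([ 74., 174.]), array([108., 161.]), array([ 41., 187.]))]
```

View pics/crop.png

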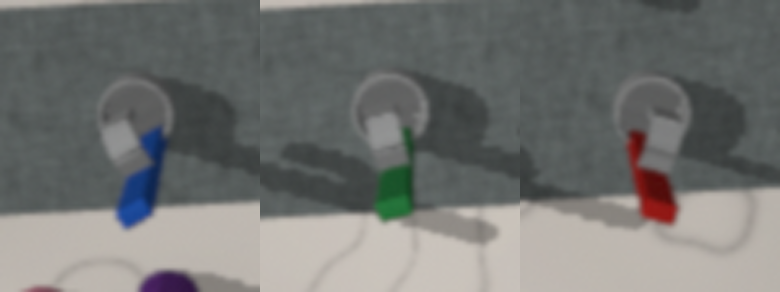

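The crop shows the rims of blue (135,115), green (391,110) and red (653,113). The hooks are turned a little: blue left, red right, green slightly left.

```bash
python3 - <<'E'
from h import *
C=[dict(np.load(f"v{i}.npz")) for i in range(3)]
for c,i,uv,h in(('blue',0,(238.5,155.4),(.4225,.1596)),('green',1,(253.3,148.8),(.4248,.0156)),('red',2,(280.9,149.8),(.4129,-.1835))):
    r=ray(C[i],uv,.034)[:2]; d=r-h; print(c,r,np.hypot(*d),np.arctan2(d[1],d[0]))
for c,uv in (('green',(564,69)),('red',(612,69)),('blue',(659,69))):
    print('coaster',c,ray(C[1],((uv[0]-400)*1.28,uv[1]),.004))
cs=ctrl.camera_info("scene");ct=ctrl.camera_info("top")
ctrl.move_ptp(rail(-.17,.3,.40),down(RY))
ims={n:ctrl.snapshot(n) for n in("top","scene")}
cv2.imwrite("pics/top2.png",ims["top"][:,:,::-1])
e={}
for n in ims:
    P=np.vstack([x[2] for x in blobs(mask(ims[n],'yellow'),30)]); e[n]=P[P[:,0].argmin()],P[P[:,0].argmax()]
print(tri(ct,e["top"][0],cs,e["scene"][1]),tri(ct,e["top"][1],cs,e["scene"][0]))
E
```

```text
blue [0.4408 0.1675] 0.01994938876053885 0.40959931597190385
green [0.4448 0.0181] 0.020100178932969975 0.12222840961870897
red [ 0.4318 -0.1925] 0.0209556198592297 -0.44493003379694307
coaster green [0.5891 0.0886 0.004 ]
coaster red [ 0.5829 -0.023   0.004 ]
coaster blue [ 0.5768 -0.1323  0.004 ]
(array([0.6848, 0.2182, 0.2092]), np.float64(0.0003588868221768192)) (array([ 0.6564, -0.274 ,  0.2045]), np.float64(0.00041322844275506955))
```

```bash
cat >> h.py <<'E'
SLOT={'green':.110,'red':0.,'blue':-.110}
def best(p,yaw):
    """yaw (of +-90 deg choices) whose IK keeps the joints well inside their ranges"""
    lo=np.array([-3.08,-.24,-1.43,0,-1.52,.17,-2.89]);hi=np.array([3.08,2.05,1.35,2.5,4.66,1.96,2.89])
    o=[]
    for s in(1,-1):
        j=ctrl.ik(p,down(yaw+s*np.pi/2))
        if j is not None: o.append((min((j-lo).min(),(hi-j).min()),s))
    return max(o)
def cf(): 
    s=ctrl.sense(); return s["contact_force"].round(1),s["grip_width"].round(4),s["ee_pos"],round(s["clock"],1)
def hang(c,h,yaw,dry=False):
    y=SLOT[c]; hx,hy=h
    a=[best([hx,hy,.13],yaw),best(rail(-.015,y,.225),RY)]; s=a[0][1]; print(c,a)
    qg=down(yaw+s*np.pi/2); qh=down(RY+s*np.pi/2)
    if dry: return
    ctrl.move_gripper(.05)
    ctrl.move_ptp([hx,hy,.28],qg); ctrl.move_linear([hx,hy,.13],rate=.12)
    print("at",cf()); ctrl.move_gripper(0.,f_grip=60); print("grip",cf())
    if ctrl.sense()["grip_width"]<.007: raise SystemExit("missed")
    ctrl.move_linear([hx,hy,.33],rate=.15); print("lift",cf())
    ctrl.move_ptp(rail(-.11,y,.33),qh); ctrl.move_linear(rail(-.11,y,.225),rate=.12)
    ctrl.move_linear(rail(-.015,y,.225),rate=.06); print("over",cf())
    ctrl.move_linear(rail(-.015,y,.185),rate=.05)
    for z in(.181,.179,.1775,.1765):
        ctrl.move_linear(rail(-.015,y,z),rate=.02); f=cf(); print(z,f)
        if f[0][2]>6: break
def release(c):
    p=ctrl.sense()["ee_pos"]; ctrl.move_gripper(.03); ctrl.wait(.3); print(cf())
    ctrl.move_linear([*p[:2],.33],rate=.1)
E
python3 - <<'E'
from h import *
I=ctrl.snapshot("top")
for c in('red','green','blue'): print(c,[b[1].round(1) for b in blobs(mask(I,c)) if 205<b[1][1]<235 and b[1][0]>150])
hang('red',(.4129,-.1835),-.445,True);hang('green',(.4248,.0156),.122,True)
hang('blue',(.4225,.1596),.41)
cv2.imwrite("pics/s3.png",cv2.resize(ctrl.snapshot("scene")[110:320,120:400,::-1],(400,300)));cv2.imwrite("pics/t3.png",cv2.resize(ctrl.snapshot("top")[110:260,130:380,::-1],(400,300)))
cv2.imwrite("pics/st3.png",np.hstack([cv2.imread("pics/s3.png"),cv2.imread("pics/t3.png")]))
E
```

```text
red [array([312. , 220.3])]
green [array([241.2, 216.5])]
blue [array([189.8, 217.7])]
red [(np.float64(0.41185741417527444), 1), (np.float64(0.6982033056309546), 1)]
green [(np.float64(0.35164731203507626), 1), (np.float64(0.7100399405895026), 1)]
blue [(np.float64(0.41455209770719303), 1), (np.float64(0.7212774655005421), 1)]Traceback (most recent call last):
  File "<stdin>", line 5, in <module>
  File "h.py", line 43, in hang
    print("at",cf()); ctrl.move_gripper(0.,f_grip=60); print("grip",cf())
               ~~^^
  File "h.py", line 35, in cf
    s=ctrl.sense(); return s["contact_force"].round(1),s["grip_width"].round(4),s["ee_pos"],round(s["clock"],1)
                                                       ^^^^^^^^^^^^^^^^^^^^^
AttributeError: 'float' object has no attribute 'round'
```

```bash
sed -i 's/s\["grip_width"\].round(4)/round(float(s["grip_width"]),4)/' h.py
python3 - <<'E'
from h import *
ctrl.move_linear([.4225,.1596,.28])
hang('blue',(.4225,.1596),.41)
cv2.imwrite("pics/s3.png",cv2.resize(ctrl.snapshot("scene")[110:320,120:400,::-1],(400,300)));cv2.imwrite("pics/t3.png",cv2.resize(ctrl.snapshot("top")[110:260,130:380,::-1],(400,300)))
cv2.imwrite("pics/st3.png",np.hstack([cv2.imread("pics/s3.png"),cv2.imread("pics/t3.png")]))
E
```

```text
blue [(np.float64(0.4140719986520933), 1), (np.float64(0.7400418350946378), 1)]
at (array([ 0.1, -0.2,  0.1]), 0.0499, array([0.4229, 0.1597, 0.1305]), 22.8)
grip (array([ 0.4, -0.2,  5.8]), 0.0094, array([0.4229, 0.1598, 0.1304]), 23.2)
lift (array([-0.1, -0.5, -0.8]), 0.0094, array([0.4221, 0.1595, 0.3292]), 24.7)
over (array([ 0. , -0.1, -0.6]), 0.0094, array([ 0.5663, -0.132 ,  0.2251]), 28.6)
0.181 (array([-0.9,  0.2, -2. ]), 0.009, array([ 0.5665, -0.1319,  0.1809]), 29.9)
0.179 (array([-0.3, -0.3, -1.3]), 0.0094, array([ 0.5665, -0.132 ,  0.1789]), 30.1)
0.1775 (array([ 0.1,  0.7, -2.3]), 0.0093, array([ 0.5665, -0.132 ,  0.1774]), 30.4)
0.1765 (array([ 0.6,  0.6, -1.3]), 0.0089, array([ 0.5666, -0.132 ,  0.1765]), 30.6)
```

View pics/st3.png

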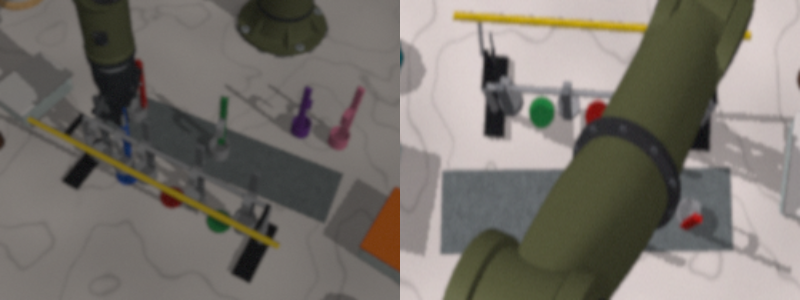

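The blue handle is in the gripper above the blue coaster. Nothing is touching the bar yet, so I lower further until contact.

```bash
python3 - <<'E'
from h import *
p=ctrl.sense()["ee_pos"]
for z in np.arange(.1755,.1665,-.001):
    ctrl.move_linear([*p[:2],z],rate=.01); ctrl.wait(.1); f=np.mean([ctrl.sense()["contact_force"] for _ in range(3)],0); print(round(z,4),f.round(1))
    if f[2]>2.5: break
c=ctrl.camera_info("scene");I=ctrl.snapshot("scene"); cv2.imwrite("pics/s4.png",cv2.resize(I[150:280,130:300,::-1],(784,600),interpolation=cv2.INTER_CUBIC))
E
```

```text
0.1755 [-2.6  0.3  5.6]
```

View pics/s4.png

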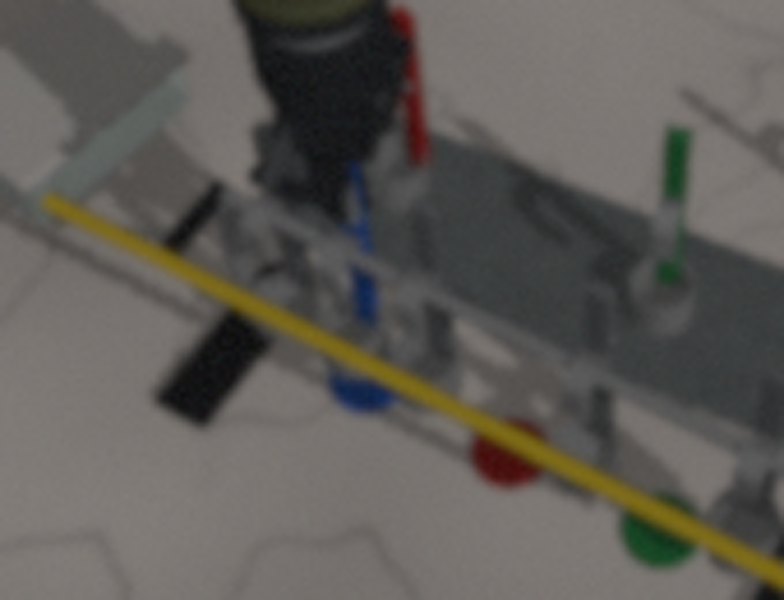

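The blue hook sits on the bar and contact came at the expected height. Release it.

```bash
sed -i 's/RM=np.array(\[.5877/RM=np.array([.5867/; s/(.181,.179,.1775,.1765)/(.181,.1785,.177,.176,.175,.174)/' h.py
sed -i 's/f\[0\]\[2\]>6/f[0][2]>3/' h.py
python3 - <<'E'
from h import *
release('blue')
q=down(RY)
for i,p in enumerate([rail(-.14,0.02,.40),rail(-.14,-.14,.40)]):
    ctrl.move_ptp(p,q)
    c=ctrl.camera_info("wrist"); I=ctrl.snapshot("wrist"); cv2.imwrite(f"pics/x{i}.png",I[:,:,::-1])
    for k in('red','green'): print(k,[(b[0][4],b[1].round(0)) for b in blobs(mask(I,k,100,40),30) if 140<b[1][1]<230])
S=ctrl.snapshot("scene")
a=cv2.imread("pics/x1.png")[:290]
cv2.imwrite("pics/x.png",np.hstack([cv2.resize(a,(400,290)),cv2.resize(S[140:285,120:320,::-1],(400,290),interpolation=cv2.INTER_CUBIC)]))
print(cf())
E
```

```text
(array([-0.3,  0.1, -0.4]), 0.0299, array([ 0.5666, -0.132 ,  0.1755]), 31.8)
red [(np.int32(332), array([376., 169.]))]
green [(np.int32(146), array([254., 174.]))]
red [(np.int32(207), array([279., 171.]))]
green [(np.int32(285), array([156., 169.]))]
(array([0.4, 0.2, 0.4]), 0.0298, array([ 0.4396, -0.1539,  0.3998]), 35.9)
```

View pics/x.png

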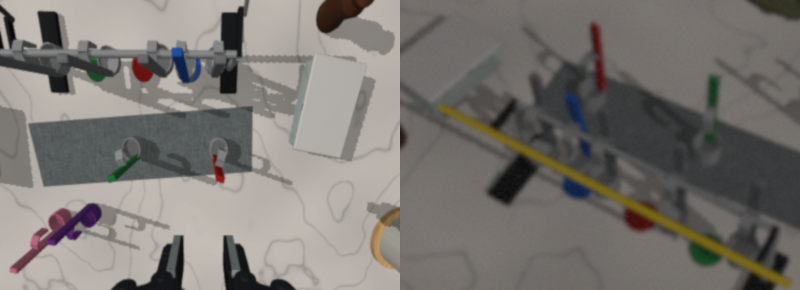

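Blue hangs on the bar above its coaster (wrist (183,65), scene (575,120)), but the handle looks a little tilted. I'll check it at rest before carrying on.

```bash
cat >> h.py <<'E'
def axis(c,pick):
    """upright handle ends from wrist views at two poses + scene: plane intersection of image lines"""
    N=[];o=[]
    for n,(C,I) in pick.items():
        B=[b for b in blobs(mask(I,c,100,40),12) if np.linalg.norm(ray(C,b[1],.18)[:2]-np.array(rail(-.015,SLOT[c],0)[:2]))<.06]
        P=np.vstack([b[2] for b in B]).astype(float); m=P.mean(0); d=np.linalg.svd(P-m,full_matrices=False)[2][0]
        o1,a=ray(C,m+d*10);_,b=ray(C,m-d*10); nn=np.cross(a,b); N.append(nn/np.linalg.norm(nn)); o.append((o1@N[-1]))
        print(n,len(P),m.round(1))
    A=np.array(N); d=np.linalg.svd(A)[2][2]; d*=np.sign(d[2]); p=np.linalg.lstsq(A,np.array(o),rcond=None)[0]
    p=p+d*(.18-p[2])/d[2]; v=p[:2]-RM
    print(c,"axis dir (rail x,y)",d[:2]@ex/d[2],d[:2]@ey/d[2],"pos at z.18 rail",v@ex,v@ey,"sv",np.linalg.svd(A)[1])
E
python3 - <<'E'
from h import *
q=down(RY); v={}
for i,p in enumerate([rail(-.14,-.04,.40),rail(-.2,-.2,.36)]):
    ctrl.move_ptp(p,q); ctrl.wait(.3)
    C=ctrl.camera_info("wrist"); v[f"w{i}"]=(C,ctrl.snapshot("wrist"))
v["scene"]=(ctrl.camera_info("scene"),ctrl.snapshot("scene"))
v["top"]=(ctrl.camera_info("top"),ctrl.snapshot("top"))
def near(*k): axis('blue',{a:v[a] for a in k})
for n in v: 
    I=v[n][1]; print(n,[(int(b[0][4]),b[1].round(0)) for b in blobs(mask(I,'blue',100,40),12)])
near("w0","w1","scene")
crop=lambda I,x,y:cv2.resize(I[max(y-40,0):max(y-40,0)+80,x-50:x+50,::-1],(400,320),interpolation=cv2.INTER_CUBIC)
cv2.imwrite("pics/y.png",np.hstack([crop(v["scene"][1],207,205),crop(v["w0"][1],330,60)]))
E
```

```text
w0 [(505, array([307.,  66.])), (811, array([502., 330.])), (136, array([  3., 343.]))]
w1 [(935, array([195.,  20.])), (3760, array([479., 339.]))]
scene [(750, array([174.,  59.])), (305, array([493., 189.])), (109, array([207., 194.])), (30, array([212., 214.])), (69, array([207., 235.]))]
top [(154, array([290., 168.])), (542, array([ 32., 350.])), (848, array([480., 375.]))]
w0 505 [306.9  66.1]
w1 935 [194.6  20.1]
scene 109 [207.4 194.2]
blue axis dir (rail x,y) -0.0011150377362469002 -0.004550369419368338 pos at z.18 rail -0.017009280686679586 -0.1010081843320279 sv [1.4451 0.9414 0.1594]
```

View pics/y.png

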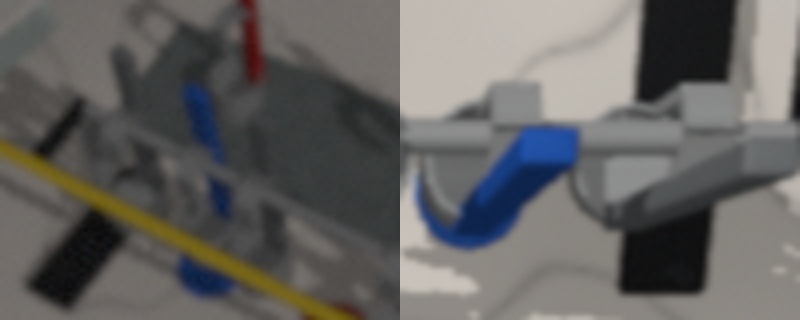

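The masks merged with the coaster. In the scene crop the blue line runs (195,90)→(225,215), about 0.07 off the vertical direction, so I'll measure it properly using only the upper half of the handle.

```bash
cat >> h.py <<'E'
def lean(c,ys=(.09,-.13),views=None):
    q=down(RY); N=[];o=[]; y0=SLOT[c]; V=[]
    for dy in ys:
        ctrl.move_ptp(rail(-.12,y0+dy,.42),q); ctrl.wait(.2)
        C=ctrl.camera_info("wrist"); V.append((C,ctrl.snapshot("wrist")))
    V.append((ctrl.camera_info("scene"),ctrl.snapshot("scene")))
    for C,I in V:
        w=np.array(rail(-.015,y0,.17))
        def px(w): p=C["mtx"]@(C["T"][:3,:3].T@(w-C["T"][:3,3])); return p[:2]/p[2]
        t,b=px(w+[0,0,.046]),px(w-[0,0,.03]); e=t-b
        P=np.argwhere(mask(I,c,90,35))[:,::-1].astype(float)
        s=(P-b)@e/(e@e); r=np.abs((P-b)@np.array([-e[1],e[0]]))/np.linalg.norm(e)
        P=P[(s>.0)&(s<1.3)&(r<.30*np.linalg.norm(e)+4)]
        m=P.mean(0); d=np.linalg.svd(P-m,full_matrices=False)[2][0]
        o1,a=ray(C,m+d*10);_,bb=ray(C,m-d*10); nn=np.cross(a,bb); nn/=np.linalg.norm(nn); N.append(nn);o.append(o1@nn)
        print(len(P),m.round(1),d.round(3),"expected",(e/np.linalg.norm(e)).round(3))
    for k in((0,1),(0,1,2)):
        A=np.array(N)[list(k)]; d=np.linalg.svd(A)[2][2]; d/=d[2]; p=np.linalg.lstsq(A,np.array(o)[list(k)],rcond=None)[0]
        p=p+d*(.18-p[2]); v=p[:2]-RM
        print(c,"lean x,y",d[:2]@ex,d[:2]@ey,"at z.18 rail",v@ex,v@ey)
    return V
E
python3 - <<'E'
from h import *
V=lean('blue')
cr=[V[0][1][0:140,100:460,::-1],V[1][1][0:140,100:460,::-1]]
cv2.imwrite("pics/z.png",np.vstack([cv2.resize(a,(770,300),interpolation=cv2.INTER_CUBIC) for a in cr]))
E
```

```text
153 [327.3  77.9] [-0.917  0.399] expected [ 0.967 -0.255]
253 [158.7  81.3] [0.941 0.338] expected [-0.985 -0.171]
101 [206.8 193. ] [0.309 0.951] expected [-0.173 -0.985]
blue lean x,y 0.04611471836461476 -0.04792890811435707 at z.18 rail -0.013318182561299142 -0.10315347932960618
blue lean x,y 0.04923665512905793 -0.06528286610736721 at z.18 rail -0.013155004933578364 -0.10406053732294257
```

View pics/z.png

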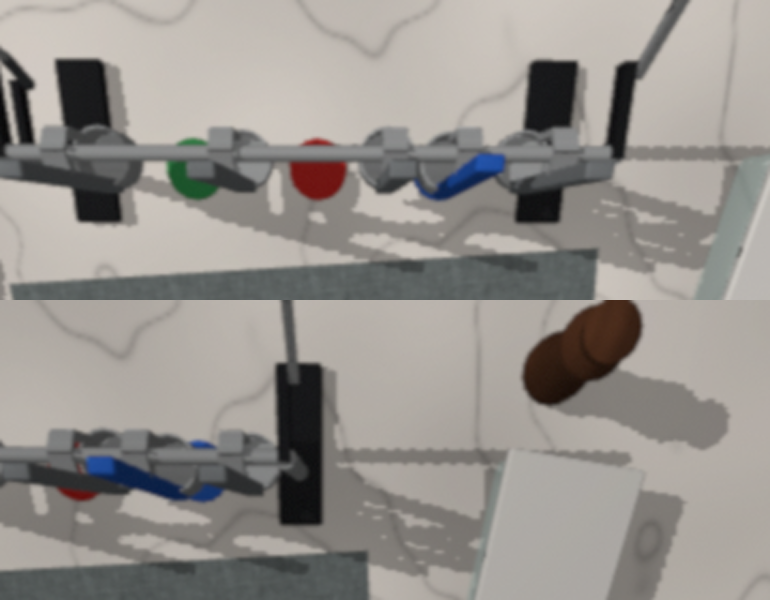

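Blue sits on the bar: handle at (470,175) in the first crop and (135,478) in the second, with the grey ladles undisturbed. To judge its lean properly I'll look from the robot's side with the tool tilted.

```bash
python3 - <<'E'
from h import *
Tw=ctrl.camera_info("wrist")["T"]; s=ctrl.sense()
Rt=R.from_quat(s["tcp_rot"]).as_matrix(); X=np.eye(4); X[:3,:3]=Rt.T@Tw[:3,:3]; X[:3,3]=Rt.T@(Tw[:3,3]-s["ee_pos"]); np.save("X.npy",X)
for flip in(0,np.pi):
  for el in(70,60,50,40,30,20):       # camera depression
    e=np.radians(el); a=RY
    f=np.array([np.cos(a)*np.cos(e),np.sin(a)*np.cos(e),-np.sin(e)])
    r=np.array([np.sin(a),-np.cos(a),0]); M=np.c_[r,np.cross(f,r),f]
    if flip: M=M@np.diag([-1,-1,1])
    for d in(.28,.35,.42):
      cam=np.array(rail(-.005,-.05,.13))-f*d
      Rq=M@X[:3,:3].T; p=cam-Rq@X[:3,3]
      j=ctrl.ik(p,R.from_matrix(Rq).as_quat())
      if j is not None: print(flip,el,d,p,np.array(j))
E
```

```text
0 70 0.28 [ 0.5082 -0.0692  0.2296] [-0.5404  0.1465  0.7581  2.4132  4.3723  0.1878  0.4028]
0 70 0.35 [ 0.4843 -0.0678  0.2953] [-0.7783 -0.0955  0.8175  2.3306  0.331   0.2033 -1.8672]
0 70 0.42 [ 0.4604 -0.0665  0.3611] [-0.2812 -0.1982  0.3116  2.2205  0.159   0.4312 -1.7025]
3.141592653589793 70 0.28 [ 0.5692 -0.0716  0.2518] [-0.0917  0.4078  0.2615  1.6258 -0.1161  1.1071  1.7137]
3.141592653589793 70 0.35 [ 0.5453 -0.0703  0.3176] [-0.1326  0.3286  0.3112  1.5673 -0.1058  1.2462  1.7092]
3.141592653589793 70 0.42 [ 0.5214 -0.0689  0.3834] [-0.1739  0.2622  0.358   1.4864 -0.0939  1.3937  1.702 ]
3.141592653589793 60 0.28 [ 0.5482 -0.0704  0.2483] [-0.1642  0.2907  0.3342  1.8442 -0.15    0.8369  1.7522]
3.141592653589793 60 0.35 [ 0.5133 -0.0685  0.3089] [-0.2816  0.1876  0.4555  1.8117 -0.1225  0.9742  1.7325]
3.141592653589793 60 0.42 [ 0.4783 -0.0665  0.3695] [-0.4189  0.0885  0.57    1.7568 -0.0712  1.1212  1.6837]
3.141592653589793 50 0.28 [ 0.5282 -0.0693  0.2411] [-0.2834  0.1981  0.4573  2.0599 -0.2314  0.55    1.84  ]
3.141592653589793 50 0.35 [ 0.4833 -0.0668  0.2947] [-0.682   0.0658  0.8385  2.0517 -0.1279  0.6854  1.7447]
3.141592653589793 50 0.42 [ 0.4383 -0.0643  0.3484] [-1.0098 -0.1736  0.9293  2.017   0.237   0.8758  1.3319]
3.141592653589793 40 0.28 [ 0.5097 -0.0683  0.2306] [-0.8643  0.2777  1.2272  2.2784 -1.0803  0.4267  2.7263]
3.141592653589793 40 0.35 [ 0.4562 -0.0653  0.2756] [-1.2936 -0.2272  1.1593  2.2908  0.6477  0.4777  0.9152]
3.141592653589793 40 0.42 [ 0.4026 -0.0623  0.3206] [-0.3484 -0.2265  0.3478  2.2674  0.1896  0.5544  1.392 ]
3.141592653589793 30 0.28 [ 0.4933 -0.0673  0.217 ] [ 1.1146  0.2431 -1.2162  2.4813  2.102   0.3123 -0.513 ]
```

```bash
cat >> h.py <<'E'
def front(y=-.05,el=50,d=.35):
    X=np.load("X.npy"); e=np.radians(el); a=RY
    f=np.array([np.cos(a)*np.cos(e),np.sin(a)*np.cos(e),-np.sin(e)]); r=np.array([np.sin(a),-np.cos(a),0])
    M=np.c_[r,np.cross(f,r),f]@np.diag([-1.,-1,1]); Rq=M@X[:3,:3].T
    ctrl.move_ptp(np.array(rail(-.005,y,.13))-f*d-Rq@X[:3,3],R.from_matrix(Rq).as_quat())
    return ctrl.snapshot("wrist")[::-1,::-1]
E
python3 - <<'E'
from h import *
I=front(-.11); cv2.imwrite("pics/f.png",cv2.resize(I[:,:,::-1],(800,600),interpolation=cv2.INTER_CUBIC)); print(cf())
E
```

```text
(array([-0.4, -0.5,  0.6]), 0.0299, array([ 0.48  , -0.1269,  0.2948]), 42.5)
```

View pics/f.png

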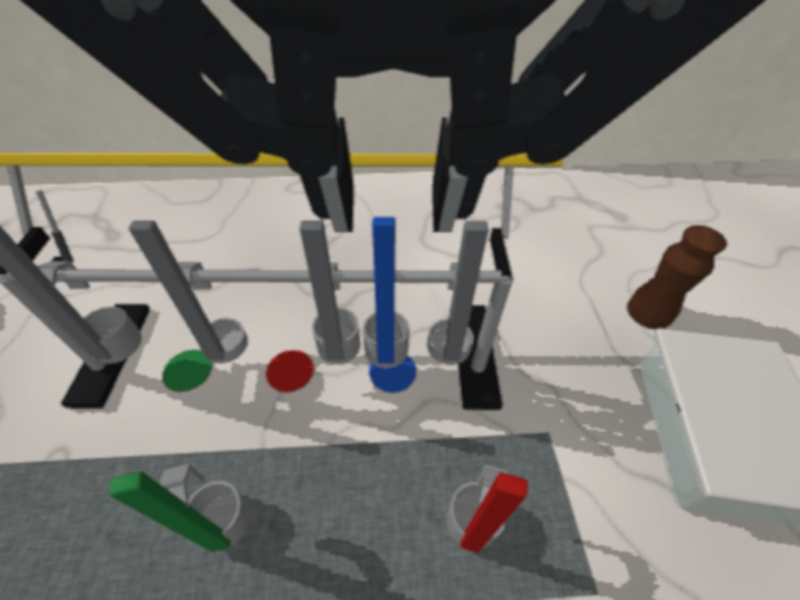

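The front view shows blue upright on the bar (384,220)→(390,360), with its cup (387,340) slightly left of its coaster's centre (392,371). The greys are fine. Green's and red's top faces are clear at (127,485) and (511,486), with rims at (214,513) and (477,512), so I'll use those.

```bash
cat >> h.py <<'E'
def fpx(C,x,y,z): return ray(C,(511-x/1.5625,383-y/1.5625),z)
E
python3 - <<'E'
from h import *
C=ctrl.camera_info("wrist")
for c,t,r in(('green',(127,485),(214,513)),('red',(511,486),(477,512))):
    a=fpx(C,*t,.17)[:2];b=fpx(C,*r,.034)[:2];d=b-a; print(c,a,b,np.hypot(*d),np.arctan2(d[1],d[0]))
inr=lambda p:((p[:2]-RM)@ex,(p[:2]-RM)@ey)
print("blue top",inr(fpx(C,384,219,.216)),"blue bottom of handle",inr(fpx(C,390,360,.08)), "cup rim",inr(fpx(C,386,325,.08)))
for n,p in(('green',(187,371)),('red',(290,371)),('blue',(392,372))): print("coaster",n,inr(fpx(C,*p,.004)))
for p in((145,224),(313,224),(475,224)): print("grey top",inr(fpx(C,*p,.216)))
E
```

```text
green [0.4231 0.0135] [0.4413 0.0167] 0.018440369249789538 0.17236437270411306
red [ 0.4114 -0.1834] [ 0.4302 -0.1905] 0.020087352178711524 -0.3613926306598615
blue top (np.float64(-0.01001794509591771), np.float64(-0.10358516462033081)) blue bottom of handle (np.float64(-0.035750936986866357), np.float64(-0.1071506842192251)) cup rim (np.float64(0.0021302837874955906), np.float64(-0.10331891955960691))
coaster green (np.float64(-0.0025995603581296213), np.float64(0.10904602965234632))
coaster red (np.float64(-0.0026615715403785815), np.float64(-0.00044793596215342345))
coaster blue (np.float64(-0.003931384651391885), np.float64(-0.10890689025415674))
grey top (np.float64(-0.015067495290201375), np.float64(0.053843797957020344))
grey top (np.float64(-0.01509832741383664), np.float64(-0.056846297364595955))
grey top (np.float64(-0.01512807526825156), np.float64(-0.16364376872051006))
```

The greys and coasters confirm the frame to about 1–3 mm. Blue is about 6 mm off in y and will be re-seated later. Next is red.

```bash
sed -i 's/rail(-.015,y,/rail(-.016,y,/g' h.py
python3 - <<'E'
from h import *
hang('red',(.4121,-.1835),-.41)
release('red')
I=front(-.0); cv2.imwrite("pics/f2.png",cv2.resize(I[:,:,::-1],(800,600),interpolation=cv2.INTER_CUBIC)); print(cf())
E
```

```text
red [(np.float64(0.39093344177086686), 1), (np.float64(0.4024708422706571), 1)]
at (array([-0.5,  0.7,  0.3]), 0.0501, array([ 0.4124, -0.1837,  0.1305]), 45.7)
grip (array([0.9, 0.1, 3.7]), 0.0092, array([ 0.4126, -0.1837,  0.1304]), 46.2)
lift (array([-0.3,  0.9, -1. ]), 0.0093, array([ 0.4118, -0.1832,  0.3293]), 47.7)
over (array([ 0.7, -0.3, -1.9]), 0.0093, array([ 0.5705, -0.0221,  0.2251]), 51.1)
0.181 (array([ 0.2, -1.2, -1.2]), 0.0091, array([ 0.5706, -0.022 ,  0.1809]), 52.5)
0.1785 (array([-0.2,  0.3, -1.1]), 0.0095, array([ 0.5706, -0.0221,  0.1784]), 52.7)
0.177 (array([ 0.9, -0.5, -1.3]), 0.0095, array([ 0.5708, -0.0221,  0.177 ]), 53.0)
0.176 (array([ 1.3, -1.1,  3.7]), 0.0091, array([ 0.5714, -0.0223,  0.1765]), 53.2)
(array([ 0.5,  0.5, -0.4]), 0.0298, array([ 0.5707, -0.0221,  0.1759]), 53.9)
(array([0. , 0.2, 0.2]), 0.0301, array([ 0.4868, -0.017 ,  0.295 ]), 56.7)
```

View pics/f2.png

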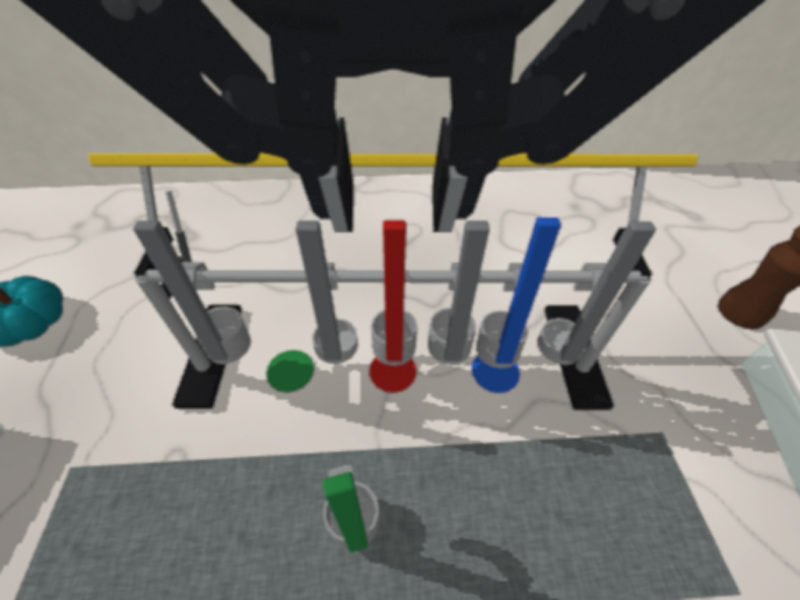

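Red hangs dead straight at (395,225)→(395,360) above its coaster (393,372). Green's top face is at (340,484) and its rim at (351,511).

```bash
python3 - <<'E'
from h import *
C=ctrl.camera_info("wrist")
a=fpx(C,340,484,.17)[:2];b=fpx(C,351,511,.034)[:2];d=b-a; yaw=np.arctan2(d[1],d[0]); print(a,b,np.hypot(*d),yaw)
inr=lambda p:np.array([(p[:2]-RM)@ex,(p[:2]-RM)@ey])
print("red",inr(fpx(C,395,222,.216)),"blue",inr(fpx(C,547,220,.216)))
if abs(np.hypot(*d)-.02)>.004: raise SystemExit
hang('green',(a[0]+.0008,a[1]),yaw); release('green')
I=front(0); cv2.imwrite("pics/f3.png",cv2.resize(I[:,:,::-1],(800,600),interpolation=cv2.INTER_CUBIC)); print(cf())
E
```

```text
[0.4243 0.0143] [0.4435 0.0188] 0.01975604083385908 0.2335174273938359
red [-0.0122 -0.0009] blue [-0.0103 -0.1022]
green [(np.float64(0.3501730737234938), 1), (np.float64(0.48654522203314865), 1)]
at (array([0.1, 0.3, 0.2]), 0.0499, array([0.4255, 0.0142, 0.1305]), 59.5)
grip (array([-0.3, -0.2,  4.9]), 0.0092, array([0.4255, 0.0143, 0.1304]), 59.9)
lift (array([ 0.4,  0.5, -1.6]), 0.0093, array([0.4246, 0.0143, 0.3293]), 61.4)
over (array([ 0.1, -0.2, -1.9]), 0.0094, array([0.5766, 0.0878, 0.2251]), 64.6)
0.181 (array([ 0.6,  0.4, -0.9]), 0.0094, array([0.5768, 0.0877, 0.1809]), 65.9)
0.1785 (array([-0.3,  0.1, -1.2]), 0.0091, array([0.5768, 0.0878, 0.1784]), 66.2)
0.177 (array([1.1, 0.9, 0.5]), 0.0093, array([0.5773, 0.0877, 0.1773]), 66.5)
0.176 (array([ 1.5, -0.3,  5.9]), 0.0095, array([0.5778, 0.0876, 0.1768]), 66.7)
(array([-0.6,  0.2, -0.8]), 0.0299, array([0.5768, 0.0877, 0.1759]), 67.3)
(array([0.2, 0.3, 0.2]), 0.03, array([ 0.4867, -0.0166,  0.295 ]), 70.4)
```

View pics/f3.png

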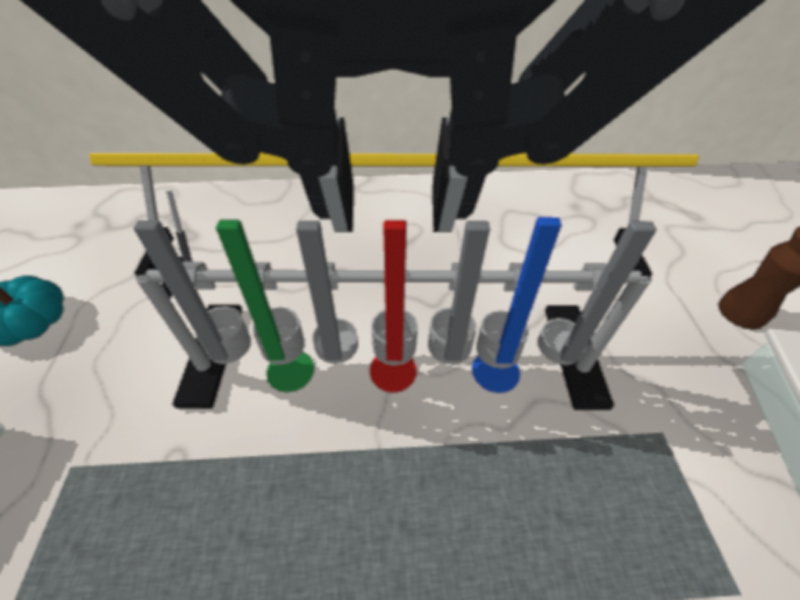

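Green hangs well at (230,224)→(275,360). Now re-seat blue: lift it a little, shift it 7 mm along the rail, set it down again and re-check.

```bash
python3 - <<'E'
from h import *
C=ctrl.camera_info("wrist"); inr=lambda p:np.array([(p[:2]-RM)@ex,(p[:2]-RM)@ey])
print("green",inr(fpx(C,230,225,.216)))
q=down(RY+np.pi/2); y=-.103
ctrl.move_ptp(rail(-.014,y,.33),q); ctrl.move_linear(rail(-.014,y,.178),rate=.08); print(cf())
ctrl.move_gripper(0.,f_grip=40); print(cf())
ctrl.move_linear(rail(-.016,y,.190),rate=.04); print(cf())
y-=.007
ctrl.move_linear(rail(-.016,y,.190),rate=.04)
for z in np.arange(.183,.172,-.001):
    ctrl.move_linear(rail(-.016,y,z),rate=.02); f=cf(); print(round(z,4),f)
    if f[0][2]>3: break
release('blue')
I=front(0); cv2.imwrite("pics/f4.png",cv2.resize(I[:,:,::-1],(800,600),interpolation=cv2.INTER_CUBIC)); print(cf())
E
```

```text
green [-0.0155  0.1081]
(array([0.3, 0.6, 0.5]), 0.03, array([ 0.5671, -0.1251,  0.1784]), 73.4)
(array([-1.2,  0.1,  2.9]), 0.0095, array([ 0.567 , -0.1251,  0.1783]), 73.7)
(array([-0.4, -0.4, -1. ]), 0.0094, array([ 0.565 , -0.1249,  0.1902]), 74.1)
0.183 (array([-0.2,  0. , -0.9]), 0.01, array([ 0.5645, -0.1318,  0.1828]), 74.9)
0.182 (array([-0.3,  0.7, -1.9]), 0.0091, array([ 0.5646, -0.1319,  0.182 ]), 75.2)
0.181 (array([-0.7, -0.2, -1.6]), 0.0095, array([ 0.5645, -0.1319,  0.181 ]), 75.4)
0.18 (array([0.4, 0. , 0.1]), 0.0093, array([ 0.5645, -0.1319,  0.1799]), 75.7)
0.179 (array([ 0.9, -0.3, -1.3]), 0.0096, array([ 0.5647, -0.132 ,  0.179 ]), 75.9)
0.178 (array([1.9, 0.3, 3.8]), 0.0097, array([ 0.5652, -0.1321,  0.1785]), 76.2)
(array([ 0.3, -0.6, -0.2]), 0.0299, array([ 0.5645, -0.1319,  0.178 ]), 76.8)
(array([-0. , -0.1,  0.3]), 0.0304, array([ 0.4871, -0.0175,  0.2953]), 79.5)
```

View pics/f4.png

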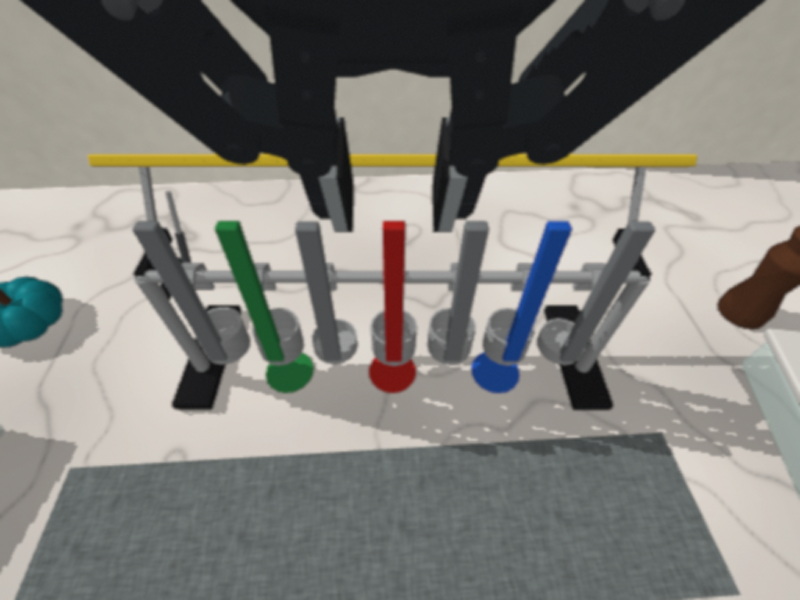

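All seven hang upright, and blue is now centred at (558,225)→(515,360). Next, close the keeper from behind its left end.

```bash
python3 - <<'E'
from h import *
q=down(RY); ctrl.move_gripper(0)
ctrl.move_linear(np.add(ctrl.sense()["ee_pos"],[-.05,0,.06]))
ctrl.move_ptp(rail(-.1,.237,.36),q); ctrl.move_linear(rail(.15,.237,.36),rate=.2); ctrl.move_linear(rail(.15,.237,.190),rate=.15)
for x in(.10,.085,.07,.06,.05,.04):
    ctrl.move_linear(rail(x,.237,.190),rate=.06); print(x,cf())
ctrl.move_linear(rail(.13,.237,.190),rate=.1); ctrl.move_linear(rail(.13,.237,.36),rate=.2); ctrl.move_ptp(rail(-.1,.237,.36),q)
I=front(0,d=.35); cv2.imwrite("pics/f5.png",cv2.resize(I[:,:,::-1],(800,600),interpolation=cv2.INTER_CUBIC)); print(cf())
E
```

```text
0.1 (array([4.6, 1.2, 2.6]), 0.0001, array([0.701 , 0.2082, 0.1906]), 87.0)
0.085 (array([ 1.6, -0.3,  1.7]), -0.0001, array([0.6845, 0.2087, 0.1897]), 87.3)
0.07 (array([0.3, 0. , 1.1]), 0.0003, array([0.6693, 0.21  , 0.1897]), 87.8)
0.06 (array([-0.4, -0.4, -0.7]), 0.0, array([0.6596, 0.2104, 0.19  ]), 88.1)
0.05 (array([ 0.4, -0.2,  0.1]), -0.0001, array([0.6498, 0.2109, 0.1901]), 88.4)
0.04 (array([ 0.3, -0.1,  0.2]), -0.0001, array([0.6398, 0.2115, 0.1901]), 88.7)
(array([-0.1,  0.8, -0.2]), -0.0004, array([ 0.4862, -0.0167,  0.2947]), 94.6)
```

View pics/f5.png

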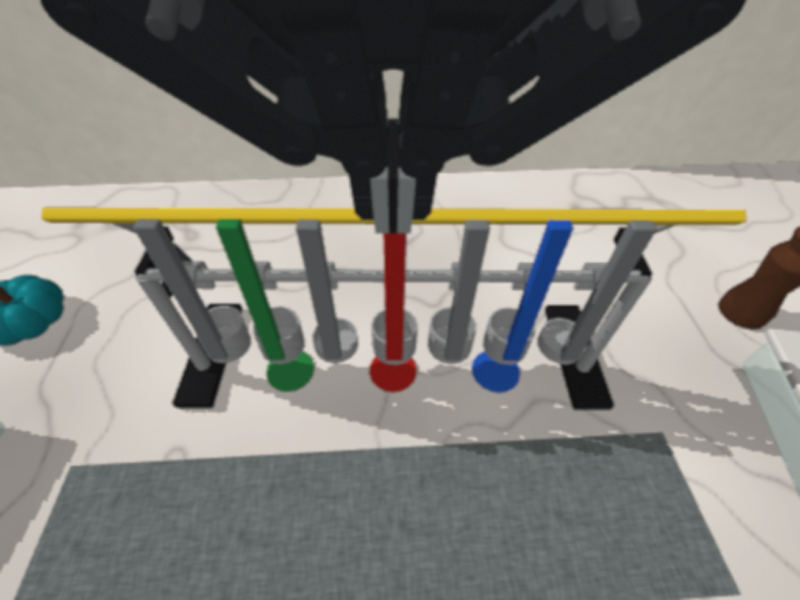

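The keeper is shut just behind the handle tops (row 215) and all the ladles are upright. Final check of the keeper angle and the meal boxes from above, then hand in.

```bash
python3 - <<'E'
from h import *
C=ctrl.camera_info("wrist"); p=fpx(C,100,215,.204)[:2]-RM; print("bar rail x",p@ex)
ctrl.move_linear(np.add(ctrl.sense()["ee_pos"],[-.05,0,.06])); ctrl.move_ptp(rail(-.1,.3,.40),down(RY)); ctrl.wait(1.5)
T=ctrl.snapshot("top"); T0=cv2.imread("pics/top0.png")[:,:,::-1]
cv2.imwrite("pics/end.png",np.vstack([cv2.resize(a[110:290,60:460,::-1],(650,292)) for a in(T0,T)]))
E
```

```text
bar rail x 0.008775428316650442
```

View pics/end.png

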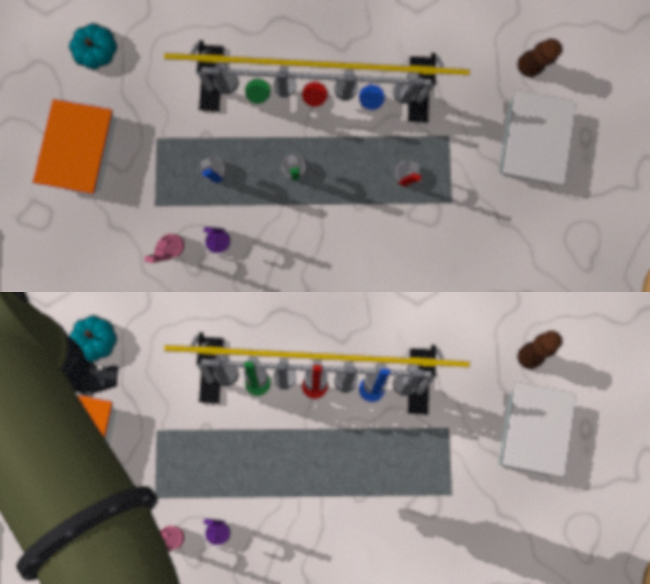

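Before and after match: the keeper is back at its shut position (0.009 m), the three ladles are over their coasters, and the white box and mill haven't moved. The orange box is mostly hidden by the arm, but the part that shows hasn't moved.

```bash
python3 -c "
from station import ctrl
print(ctrl.sign_off())"
```

```text
the job is handed in; nothing more can be done
None
```

I hung the red, green and blue ladles on the rail above their own coasters, shut the keeper with the grey ladles still hanging, and handed the job in at about 97 s; no verdict came back.

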